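# Unlock the reading arm with the stylus and hold it at the set scale mark

### The job

Take the stylus out of its stand, press the recessed lock button of the sample reader all the way down with its tip so that the reading arm springs free, and put the stylus back in its stand. Then grip the black post on the arm, pull the arm out until its pointer stands between the two prongs of the rider clipped on the scale, and finish while still holding it there by the post, because a spring pulls it back. Do not shift the rider or the jar, tip box and dish standing around.

Things in the scene. Friction and masses are not known exactly. Their poses are not given: they have to be found in the camera images.
- gauge: Sample reader, fixed: grey base plate 130 x 440 x 10 mm, white housing (60 mm along x, 180 along y, top 58 mm above bench) on its -y part. Origin on the bench, on the arm's line; z up. The arm slides out of the housing along this body's +y. A scale rail (12 mm wide, top 40 mm above bench, ticks each 10 mm) runs along the arm, 46 mm to its +x side. Place and yaw vary.
- recess_mouth (a point): Centre of the mouth of the round recess in the top of the housing, 58 mm above the bench. The recess is 13 mm wide and opens straight up; the lock button lies in it, its top 8 mm below the mouth.
- lock (a joint): Travel of the lock button in m: 0 up, 0.005 fully down. 11 mm wide, spring loaded: 2.4 N starts it, 5.4 N holds it fully down; it rises again when let go. From 3 mm down the arm is free, springs out about 25 mm by itself and stays out; press on to the bottom (beyond 4 mm) for a moment.
- boom (a joint): Travel of the telescoping arm in m: 0 fully in and locked (start), stop at 0.15. After the release it rests at about 0.025; from there a spring of 60 N/m pulls it back (about 2.5 to 6 N at the marks), so it returns when let go.
- grip_post (a point): Point on the axis of the arm's upright black post, 85 mm above the bench. The post is a round bar of 20 mm diameter, free from 48 to 103 mm above the bench, to be gripped from above with any yaw; nothing within 60 mm of it is higher than 58 mm. It moves with the arm along the gauge's +y.
- pointer (a point): Tip of the flat steel pointer that reaches from the foot of the post sideways over the scale rail, 43 mm above the bench; 2 mm wide at its tip. Moves with the arm.
- rider_gap (a point): Middle of the 10 mm gap between the prongs of the black rider (block 16 x 34 x 30 mm, top 54 mm above the bench, with two flat prongs across the scale rail; the pointer passes over them), 43 mm above the bench. The pointer is on the mark when it has the same y as this point in the gauge's frame. Set to another mark each time; held by stiff friction.
- rider (a joint): Place of the rider along the scale in m: the mark is met when joint boom has the same value. 0.065 to 0.125.
- stand_hole0 (a point): Centre of the mouth of the stylus stand's hole, 60 mm above the bench. The stand is a fixed white block, 60 x 60 x 60 mm; the hole is 14 mm wide and goes straight down through it.
- stylus_grip (a point): Middle of the round handle of the loose steel stylus (about 60 g), 76 mm above its tip. Handle 22 mm thick, 56 to 100 mm (top) above the tip; under it a collar 28 mm wide (50 to 54 mm above the tip) whose underside rests on the stand. Shank 9 mm thick, its last 12 mm 6 mm. z points from tip to handle. Starts upright in the stand, tip 10 mm above the bench.
- stylus_tip (a point): Tip of the stylus (flat, 6 mm wide). At the start it is 50 mm below the mouth of the stand's hole.
- reagent: Bystander: capped jar, 50 mm wide, 95 mm high, origin under its centre.
- tipbox: Bystander: box with clear lid, 85 x 120 x 60 mm, origin under its centre.
- dish: Bystander: covered round dish, 64 mm wide, 18 mm high, origin under its centre.

How it is judged (in metres and radians):
On the way, in this order (a step that is already met when the one before it is completed fails the run):
1. the lock button is pressed down (beyond 4 mm) with the tip of the stylus held in the gripper (value of joint lock above 0.004 m and contact force between stylus and lock above 1 N and contact force between the fingers and stylus above 1 N), for 0.1 s.
2. the stylus is back in its stand and released (horizontal distance between stylus_tip and stand_hole0 below 0.008 m and z of stylus_tip in the frame of stand_hole0 below -0.04 m and angle between stylus_grip's own z axis and vertical below 0.12 rad and contact force between the fingers and stylus below 0.1 N), for 0.2 s.
At the end, for the whole second after the job is handed in: The gripper holds the arm by contact of the fingers (over 1.5 N), the arm is still (under 10 mm/s) with its pointer within 4 mm of the middle of the rider's gap, and the stylus stands in its stand (tip at least 40 mm below the mouth of the hole, within 8 mm of its axis, tilted less than 0.12 rad) (y of pointer in the frame of rider_gap between -0.004 and 0.004 m and velocity of joint boom between -0.01 and 0.01 m/s and contact force between the fingers and boom above 1.5 N and horizontal distance between stylus_tip and stand_hole0 below 0.008 m and z of stylus_tip in the frame of stand_hole0 below -0.04 m and angle between stylus_grip's own z axis and vertical below 0.12 rad); the arm keeps its last pose, push and grip.
It fails at once if the rider is shifted by more than 4 mm (distance of rider_gap from where it was at the start of the episode above 0.004 m).
It fails at once if the capped jar is moved by more than 20 mm (distance of reagent from where it was at the start of the episode above 0.02 m).
It fails at once if the tip box is moved by more than 20 mm (distance of tipbox from where it was at the start of the episode above 0.02 m).
It fails at once if the covered dish is moved by more than 20 mm (distance of dish from where it was at the start of the episode above 0.02 m).
It also fails if it takes over 58 s, if anything falls off the work surface, if the arm or the gripper's body presses on something with over 40 N, if the wrist force passes 120 N, or if a joint passes its speed limit or range.

### The arm

A 6-joint arm with a two-finger parallel gripper is mounted at the origin on the work surface. World frame = base frame: x ahead of the robot, y to its left, z up, the work surface at z = 0. Lengths are in mm, angles in rad, forces in N, time in s.
With the tool pointing down it reaches from about 350 to 975 mm from the base axis. Payload 7.1 kg.
Tool frame: the origin (TCP) lies on the mounting face of the last link; the fingertips stand 182 mm ahead of it and the grasp point (between the pads) lies 163 mm ahead of it (ctrl.tcp_to_tips is the distance from the TCP to the fingertips, in mm); z points along the fingers, y is the direction in which the jaws open and shut (so a half turn about z gives the same grasp; the last joint's range is limited). The gripper opens to 88 mm and grips with 3 to 60 N. Pads are 20 mm wide; open, the fingers measure 115 mm over their backs; the gripper's body (75 mm by 178 mm) begins 61 mm behind the grasp point.
Start: joints at [1.164, 0.423, 1.63, -0, 1.089, -0.019], TCP at [236.314, 578.586, 404.675] pointing down, gripper open.
Joint ranges: [-3, 3], [-0.9, 2.11], [0.09, 2.58], [-1.31, 4.45], [0.11, 2.69], [-2.54, 2.54]. Speed limits (rad/s): [2.39, 2.39, 3.01, 3.14, 3.14, 3.14].

### API

Orientations are given as a rotation vector (axis times angle).
In Python, from workcell import ctrl gives the robot as it stands. The module is installed in compiled form; this text tells all that it offers.
- The arm moves only by the tool send_rows, never from a script. Its argument "commands" is a list of rows, each an object with "translation": the shift along the world's x, y, z normalised to -1 to 1, where 1 is 0.1 m, a list of three; "twist": the turn, a rotation vector about the world's x, y, z normalised to -1 to 1, where 1 is 0.5 rad, a list of three. A call has exactly 10 rows; each row is the pose to reach, as a shift and turn from the pose commanded when the call began; what a row does not reach only later rows make up. A row lasts 1/10 s, in which the tool goes at most 50 mm and 8.59 degrees, less where a joint would pass 70% of its speed; a pose out of reach is approached as far as the arm can. A call with a number of a shift or a turn outside -1 to 1 is refused whole. A call with a gripper value outside its range is refused whole. "grip" is the closure, from -1 (fully open) to 1 (shut), set as the call begins (left out, the last holds). The fingers move at their own pace and stop on an object; the grip force is fixed at half the most. Time passes only in rows, so rows that repeat a pose let the fingers close, or fill a call up. It gives the time, the measured TCP pose, the force and the opening at its end, in the units of the state.
- ctrl.get_obs(): the state, without advancing time (a new reading comes with each control period).
- ctrl.get_image(name): name is "side" or "top"; returns a dict with "img" (480x640x3 uint8, red, green, blue), "intrinsics" (3x3 intrinsics, pixels), "cam_to_world" (4x4, takes a point from camera to world coordinates). Camera axes: x right, y down, z forward; pixel columns grow to the right and rows downward; lengths in mm; the calibration is good to about 2 mm. A picture is of the moment at which its call begins. There is no depth.
- ctrl.close_job(): hands the job in, once; it reports no verdict.
The state is a dict: "t": time; "qpos": joint angles; "qvel": joint speeds; "joint_torque": joint torques, N m; "ee_pos": TCP position; "orientation": TCP orientation; "ft_force": force on the tool from outside, world axes, zero at the start; "moment": the same for the moment, N m; "width": finger opening in mm.
Only numpy, scipy, OpenCV 4.12 (cv2) and the standard library are available. Lean on these libraries where they do the work, as an engineer would, in place of code of your own. Each camera call takes 0.05 s, during which the arm holds its last target. There are 200 camera calls.

## Working session

There is one attempt and no reset: what is moved stays moved. The work goes in short steps, Python scripts to look and compute and a tool call to move; the robot and the scene stay as the last step left them, time stands still between calls to the robot, and variables do not carry over. Pictures are saved under pics/ and viewed, about 8 in all and at most 12, crops included, and the job is handed in when it is done.

Besides the shell and the picture viewer there is one more tool, called after ">>>" as name(argument=value, ...) on one line, values as JSON. send_rows: Moves the arm, as the interface text tells. Its arguments: {"type":"object","properties":{"commands":{"type":"array","items":{"type":"object","properties":{"translation":{"type":"array","items":{"type":"number"}},"twist":{"type":"array","items":{"type":"number"}}}}},"grip":{"type":"number"}},"required":["commands"]}

```bash
mkdir -p pics
cat > h.py <<'E'
from workcell import ctrl
import numpy as np, cv2
def ray(d,u,v,z):
    K=np.array(d["intrinsics"]);T=np.array(d["cam_to_world"])
    r=T[:3,:3]@np.linalg.inv(K)@[u,v,1];o=T[:3,3]
    return o+r*(z-o[2])/r[2]
def pix(d,p):
    K=np.array(d["intrinsics"]);T=np.array(d["cam_to_world"])
    c=K@(T[:3,:3].T@(np.array(p)-T[:3,3]));return c[:2]/c[2]
E
python3 - <<'E'
from h import *
import pickle
for n in("side","top"):
    d=ctrl.get_image(n);pickle.dump(d,open(n+".pkl","wb"))
    cv2.imwrite(f"pics/{n}0.png",d["img"][:,:,::-1]);print(n,np.round(d["intrinsics"],1).tolist(),np.round(d["cam_to_world"],3).tolist())
print(ctrl.get_obs())
E
```

```text
side [[439.2, 0.0, 319.6], [0.0, 439.2, 240.3], [0.0, 0.0, 1.0]] [[0.972, -0.163, 0.167, 384.847], [-0.233, -0.634, 0.737, -686.72], [-0.015, -0.755, -0.655, 737.355], [0.0, 0.0, 0.0, 1.0]]
top [[501.7, 0.0, 325.8], [0.0, 501.7, 245.1], [0.0, 0.0, 1.0]] [[-0.023, -0.996, 0.086, 425.019], [-0.999, 0.025, 0.02, 51.847], [-0.023, -0.086, -0.996, 1195.536], [0.0, 0.0, 0.0, 1.0]]
{'t': 0.1, 'qpos': array([ 1.16398225e+00,  4.23743227e-01,  1.63057387e+00,  4.32228219e-06,
        1.08858786e+00, -1.90156793e-02]), 'qvel': array([ 1.12531754e-03,  1.42881716e-04, -1.86396121e-03, -8.44347641e-05,
        1.54546585e-03,  1.40859976e-03]), 'joint_torque': array([ 1.61951548e-04, -5.45609665e+01, -2.74322838e+01,  6.45243097e-02,
        1.87959289e-02, -3.80463644e-05]), 'ee_pos': array([236.23508121, 578.37738651, 404.00810266]), 'orientation': array([-6.05291238e-01, -3.08244336e+00,  2.01335598e-03]), 'ft_force': array([-0.35400194,  0.28700086,  0.13092451]), 'moment': array([-0.00088857, -0.03478444,  0.04360741]), 'width': 88.1679004072553}
```

View pics/top0.png

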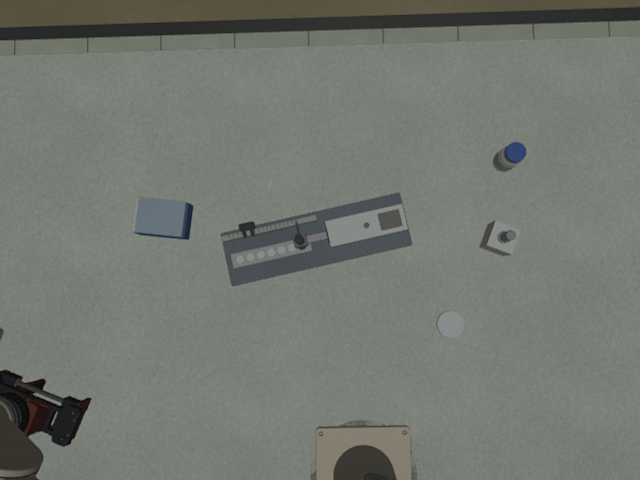

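View pics/side0.png

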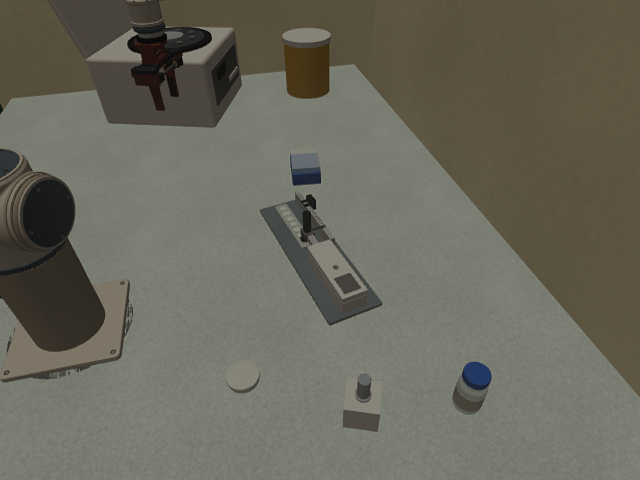

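The top view shows the gauge around (318,240), with the recess at about (366,226), the post at (300,241) and the rider at (247,229). The stand is at (502,238), the jar at (512,155) and the dish at (451,324). In the side view the stylus is at (364,385) and the recess at (336,267). Next I'll make enlarged crops.

Run:
```python
from h import *
import pickle
d=pickle.load(open("top.pkl","rb"));s=pickle.load(open("side.pkl","rb"))
def crop(d,u,v,w,h,k):
    c=cv2.resize(d["img"][v:v+h,u:u+w,::-1],None,fx=k,fy=k,interpolation=cv2.INTER_CUBIC)
    c=cv2.convertScaleAbs(c,alpha=1.5)
    for i in range(0,w,10): cv2.line(c,(i*k,0),(i*k,6 if i%50 else 14),(0,255,255),1)
    for i in range(0,h,10): cv2.line(c,(0,i*k),(6 if i%50 else 14,i*k),(0,255,255),1)
    return c
a=crop(d,215,190,200,100,4)
b=np.hstack([crop(d,480,215,50,50,8),crop(s,335,365,50,50,8)])[:,:800]
cv2.imwrite("pics/c1.png",np.vstack([a,b])[:,:800][:,:])
print(a.shape,b.shape)
cv2.imwrite("pics/c1.png",cv2.resize(np.vstack([a,b]),(600,600))) if 0 else None
cv2.imwrite("pics/c1.png",a);cv2.imwrite("pics/c2.png",b)
```

```text
(400, 800, 3) (400, 800, 3)
```

View pics/c1.png

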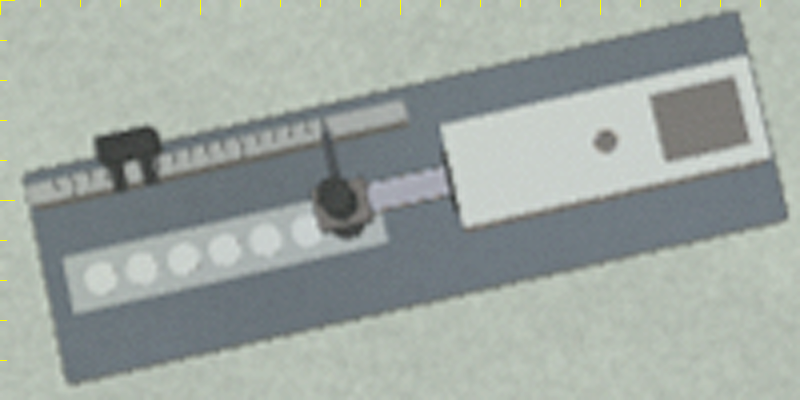

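View pics/c2.png

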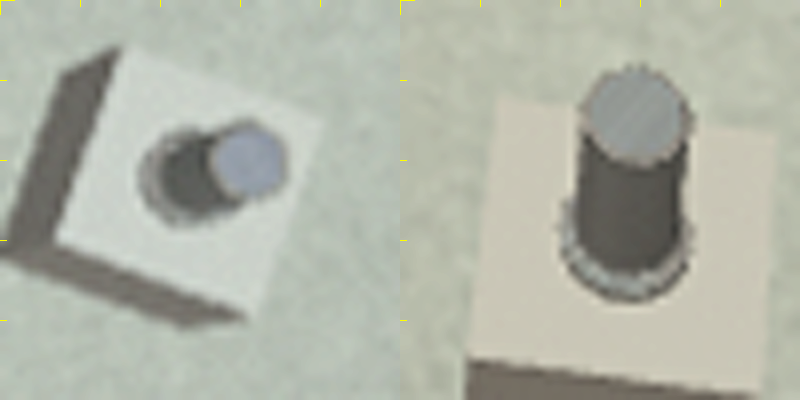

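Run:
```python
from h import *
import pickle
d=pickle.load(open("top.pkl","rb"));s=pickle.load(open("side.pkl","rb"))
f=lambda x,o,k:o+(x+.5)/k-.5
A=lambda x,y,z:ray(d,f(x,215,4),f(y,190,4),z)
B=lambda x,y,z:ray(d,f(x,480,8),f(y,215,8),z)
S=lambda x,y,z:ray(s,f(x-400,335,8),f(y,365,8),z)
np.set_printoptions(precision=1,suppress=True)
print("stylus top",B(248,159,110),S(637,115,110))
sc=[B(x,y,60) for x,y in((120,45),(325,120),(247,317),(55,242))];print("stand",np.mean(sc,0),[np.linalg.norm(sc[i]-sc[i-1]) for i in range(4)])
print("stand side top corners",S(497,98,60),S(777,130,60),S(467,358,60),S(760,395,60))
C=[A(*p,10) for p in((24,175),(740,12),(788,215),(68,384))]
print("plate",np.array(C),np.mean(C,0));y=(C[0]-C[1]+C[3]-C[2]);y/=np.linalg.norm(y);x=np.array([y[1],-y[0],0])
H=[A(*p,58) for p in((441,126),(748,56),(770,158),(463,227))]
print("H",np.array(H),np.mean(H,0)); yh=H[0]-H[1]+H[3]-H[2];print("yaw y",np.degrees(np.arctan2(y[1],y[0])),np.degrees(np.arctan2(yh[1],yh[0])),yh[:2])
R=A(605,141,58);P=A(340,197,103);T=A(325,120,43);G=A(137,176,43)
print("recess",R,"post",P,"ptr",T,"gap",G)
o=R
for n,p in dict(P=P,T=T,G=G,plate=np.mean(C,0),H=np.mean(H,0)).items(): print(n,(p-o)@x,(p-o)@y)
for v in("tipbox",(163,217,60)),("jar",(515,152,95)),("dish",(451,324,18)): print(v[0],ray(d,*v[1]))
print("recess side",ray(s,336,267,58))
```

```text
stylus top [ 532.4 -325.2  110. ] [ 534.7 -327.1  110. ]
stand [ 531.6 -325.    60. ] [np.float64(59.34885280743704), np.float64(60.7810768058539), np.float64(60.496908548727504), np.float64(57.16128783706132)]
stand side top corners [ 518.6 -287.2   60. ] [ 574.7 -309.1   60. ] [ 496.1 -342.9   60. ] [ 551.3 -364.7   60. ]
plate [[ 562.2  326.8   10. ]
 [ 649.1 -102.8   10. ]
 [ 526.9 -126.8   10. ]
 [ 437.2  301.2   10. ]] [543.8  99.6  10. ]
H [[ 578.7   76.1   58. ]
 [ 614.5 -100.2   58. ]
 [ 555.6 -110.6   58. ]
 [ 520.5   64.9   58. ]] [567.3 -17.5  58. ]
yaw y 101.64245654317986 101.38043727627827 [-70.8 351.7]
recess [567.7 -17.2  58. ] post [534.9 131.3 103. ] ptr [586.  143.6  43. ] gap [556.1 253.3  43. ]
P -2.1517212697906793 152.11945223543844
T 50.38476606351621 153.8031661634909
G 43.24583871098394 267.2971015770399
plate 0.2107179720901914 119.22981353128452
H -0.4146891624877449 -0.15820875103927462
tipbox [597.7 448.2  60. ]
jar [ 717.4 -350.1   95. ]
dish [ 336.9 -209.2   18. ]
recess side [571.8 -18.7  58. ]
```

The two views agree to about 2–3 mm: stand (533,-326), recess about (569,-18), gauge y axis at yaw 101.5°. Moving to above the stand now.

>>> send_rows(commands=[{"translation": [0.03, -0.1, -0.01]}, {"translation": [0.07, -0.2, -0.02]}, {"translation": [0.1, -0.3, -0.03]}, {"translation": [0.13, -0.4, -0.04]}, {"translation": [0.17, -0.5, -0.05]}, {"translation": [0.2, -0.6, -0.06]}, {"translation": [0.23, -0.7, -0.07]}, {"translation": [0.27, -0.8, -0.08]}, {"translation": [0.3, -0.9, -0.09]}, {"translation": [0.33, -1, -0.1]}], grip=-1)

```text
validation failed for argument at $.co...
```

>>> send_rows(commands=[{"translation": [0.03, -0.1, -0.01], "twist": [0, 0, 0]}, {"translation": [0.07, -0.2, -0.02], "twist": [0, 0, 0]}, {"translation": [0.1, -0.3, -0.03], "twist": [0, 0, 0]}, {"translation": [0.13, -0.4, -0.04], "twist": [0, 0, 0]}, {"translation": [0.17, -0.5, -0.05], "twist": [0, 0, 0]}, {"translation": [0.2, -0.6, -0.06], "twist": [0, 0, 0]}, {"translation": [0.23, -0.7, -0.07], "twist": [0, 0, 0]}, {"translation": [0.27, -0.8, -0.08], "twist": [0, 0, 0]}, {"translation": [0.3, -0.9, -0.09], "twist": [0, 0, 0]}, {"translation": [0.33, -1, -0.1], "twist": [0, 0, 0]}], grip=-1)

```text
t: 1.1
ee_pos: [269.6, 477.7, 394.6]
orientation: [0.605, 3.083, 0.0]
ft_force: [-0.3, -0.3, 0.3]
width: 87.9
```

Works. Next, the remaining eight travel legs.

>>> send_rows(commands=[{"translation": [0.03, -0.1, -0.01], "twist": [0, 0, 0]}, {"translation": [0.07, -0.2, -0.02], "twist": [0, 0, 0]}, {"translation": [0.1, -0.3, -0.03], "twist": [0, 0, 0]}, {"translation": [0.13, -0.4, -0.04], "twist": [0, 0, 0]}, {"translation": [0.17, -0.5, -0.05], "twist": [0, 0, 0]}, {"translation": [0.2, -0.6, -0.06], "twist": [0, 0, 0]}, {"translation": [0.23, -0.7, -0.07], "twist": [0, 0, 0]}, {"translation": [0.27, -0.8, -0.08], "twist": [0, 0, 0]}, {"translation": [0.3, -0.9, -0.09], "twist": [0, 0, 0]}, {"translation": [0.33, -1, -0.1], "twist": [0, 0, 0]}])

```text
t: 2.1
ee_pos: [302.6, 377.7, 384.6]
orientation: [0.605, 3.083, 0.0]
ft_force: [0.1, 0.5, 1.3]
width: 88.1
```

>>> send_rows(commands=[{"translation": [0.03, -0.1, -0.01], "twist": [0, 0, 0]}, {"translation": [0.07, -0.2, -0.02], "twist": [0, 0, 0]}, {"translation": [0.1, -0.3, -0.03], "twist": [0, 0, 0]}, {"translation": [0.13, -0.4, -0.04], "twist": [0, 0, 0]}, {"translation": [0.17, -0.5, -0.05], "twist": [0, 0, 0]}, {"translation": [0.2, -0.6, -0.06], "twist": [0, 0, 0]}, {"translation": [0.23, -0.7, -0.07], "twist": [0, 0, 0]}, {"translation": [0.27, -0.8, -0.08], "twist": [0, 0, 0]}, {"translation": [0.3, -0.9, -0.09], "twist": [0, 0, 0]}, {"translation": [0.33, -1, -0.1], "twist": [0, 0, 0]}])

```text
t: 3.1
ee_pos: [335.6, 277.8, 374.6]
orientation: [0.605, 3.083, 0.0]
ft_force: [0.5, 0.2, 0.4]
width: 88.0
```

>>> send_rows(commands=[{"translation": [0.03, -0.1, -0.01], "twist": [0, 0, 0]}, {"translation": [0.07, -0.2, -0.02], "twist": [0, 0, 0]}, {"translation": [0.1, -0.3, -0.03], "twist": [0, 0, 0]}, {"translation": [0.13, -0.4, -0.04], "twist": [0, 0, 0]}, {"translation": [0.17, -0.5, -0.05], "twist": [0, 0, 0]}, {"translation": [0.2, -0.6, -0.06], "twist": [0, 0, 0]}, {"translation": [0.23, -0.7, -0.07], "twist": [0, 0, 0]}, {"translation": [0.27, -0.8, -0.08], "twist": [0, 0, 0]}, {"translation": [0.3, -0.9, -0.09], "twist": [0, 0, 0]}, {"translation": [0.33, -1, -0.1], "twist": [0, 0, 0]}])

```text
t: 4.1
ee_pos: [368.6, 177.7, 364.6]
orientation: [0.605, 3.083, -0.0]
ft_force: [0.2, 0.9, -0.0]
width: 87.6
```

>>> send_rows(commands=[{"translation": [0.03, -0.1, -0.01], "twist": [0, 0, 0]}, {"translation": [0.07, -0.2, -0.02], "twist": [0, 0, 0]}, {"translation": [0.1, -0.3, -0.03], "twist": [0, 0, 0]}, {"translation": [0.13, -0.4, -0.04], "twist": [0, 0, 0]}, {"translation": [0.17, -0.5, -0.05], "twist": [0, 0, 0]}, {"translation": [0.2, -0.6, -0.06], "twist": [0, 0, 0]}, {"translation": [0.23, -0.7, -0.07], "twist": [0, 0, 0]}, {"translation": [0.27, -0.8, -0.08], "twist": [0, 0, 0]}, {"translation": [0.3, -0.9, -0.09], "twist": [0, 0, 0]}, {"translation": [0.33, -1, -0.1], "twist": [0, 0, 0]}])

```text
t: 5.1
ee_pos: [401.6, 77.7, 354.6]
orientation: [-0.605, -3.083, 0.0]
ft_force: [0.2, 1.2, -1.1]
width: 88.0
```

>>> send_rows(commands=[{"translation": [0.03, -0.1, -0.01], "twist": [0, 0, 0]}, {"translation": [0.07, -0.2, -0.02], "twist": [0, 0, 0]}, {"translation": [0.1, -0.3, -0.03], "twist": [0, 0, 0]}, {"translation": [0.13, -0.4, -0.04], "twist": [0, 0, 0]}, {"translation": [0.17, -0.5, -0.05], "twist": [0, 0, 0]}, {"translation": [0.2, -0.6, -0.06], "twist": [0, 0, 0]}, {"translation": [0.23, -0.7, -0.07], "twist": [0, 0, 0]}, {"translation": [0.27, -0.8, -0.08], "twist": [0, 0, 0]}, {"translation": [0.3, -0.9, -0.09], "twist": [0, 0, 0]}, {"translation": [0.33, -1, -0.1], "twist": [0, 0, 0]}])

```text
t: 6.1
ee_pos: [434.6, -22.3, 344.6]
orientation: [-0.605, -3.083, -0.0]
ft_force: [-0.3, 0.2, 0.0]
width: 87.8
```

>>> send_rows(commands=[{"translation": [0.03, -0.1, -0.01], "twist": [0, 0, 0]}, {"translation": [0.07, -0.2, -0.02], "twist": [0, 0, 0]}, {"translation": [0.1, -0.3, -0.03], "twist": [0, 0, 0]}, {"translation": [0.13, -0.4, -0.04], "twist": [0, 0, 0]}, {"translation": [0.17, -0.5, -0.05], "twist": [0, 0, 0]}, {"translation": [0.2, -0.6, -0.06], "twist": [0, 0, 0]}, {"translation": [0.23, -0.7, -0.07], "twist": [0, 0, 0]}, {"translation": [0.27, -0.8, -0.08], "twist": [0, 0, 0]}, {"translation": [0.3, -0.9, -0.09], "twist": [0, 0, 0]}, {"translation": [0.33, -1, -0.1], "twist": [0, 0, 0]}])

```text
t: 7.1
ee_pos: [467.6, -122.3, 334.6]
orientation: [-0.605, -3.083, -0.0]
ft_force: [0.7, -0.0, 0.3]
width: 87.6
```

>>> send_rows(commands=[{"translation": [0.03, -0.1, -0.01], "twist": [0, 0, 0]}, {"translation": [0.07, -0.2, -0.02], "twist": [0, 0, 0]}, {"translation": [0.1, -0.3, -0.03], "twist": [0, 0, 0]}, {"translation": [0.13, -0.4, -0.04], "twist": [0, 0, 0]}, {"translation": [0.17, -0.5, -0.05], "twist": [0, 0, 0]}, {"translation": [0.2, -0.6, -0.06], "twist": [0, 0, 0]}, {"translation": [0.23, -0.7, -0.07], "twist": [0, 0, 0]}, {"translation": [0.27, -0.8, -0.08], "twist": [0, 0, 0]}, {"translation": [0.3, -0.9, -0.09], "twist": [0, 0, 0]}, {"translation": [0.33, -1, -0.1], "twist": [0, 0, 0]}])

```text
t: 8.1
ee_pos: [500.6, -222.2, 324.6]
orientation: [-0.605, -3.083, 0.0]
ft_force: [-0.9, -0.5, -0.3]
width: 87.6
```

>>> send_rows(commands=[{"translation": [0.03, -0.1, -0.01], "twist": [0, 0, 0]}, {"translation": [0.07, -0.2, -0.02], "twist": [0, 0, 0]}, {"translation": [0.1, -0.3, -0.03], "twist": [0, 0, 0]}, {"translation": [0.13, -0.4, -0.04], "twist": [0, 0, 0]}, {"translation": [0.17, -0.5, -0.05], "twist": [0, 0, 0]}, {"translation": [0.2, -0.6, -0.06], "twist": [0, 0, 0]}, {"translation": [0.23, -0.7, -0.07], "twist": [0, 0, 0]}, {"translation": [0.27, -0.8, -0.08], "twist": [0, 0, 0]}, {"translation": [0.3, -0.9, -0.09], "twist": [0, 0, 0]}, {"translation": [0.33, -1, -0.1], "twist": [0, 0, 0]}])

```text
t: 9.1
ee_pos: [533.6, -322.3, 314.6]
orientation: [-0.605, -3.083, 0.0]
ft_force: [0.4, 0.3, -0.4]
width: 87.9
```

>>> send_rows(commands=[{"translation": [0, -0.01, -0.07], "twist": [0, 0, 0]}, {"translation": [0, -0.02, -0.14], "twist": [0, 0, 0]}, {"translation": [0, -0.03, -0.21], "twist": [0, 0, 0]}, {"translation": [0, -0.04, -0.28], "twist": [0, 0, 0]}, {"translation": [0, -0.04, -0.35], "twist": [0, 0, 0]}, {"translation": [0, -0.04, -0.42], "twist": [0, 0, 0]}, {"translation": [0, -0.04, -0.49], "twist": [0, 0, 0]}, {"translation": [0, -0.04, -0.56], "twist": [0, 0, 0]}, {"translation": [0, -0.04, -0.62], "twist": [0, 0, 0]}, {"translation": [0, -0.04, -0.66], "twist": [0, 0, 0]}])

```text
t: 10.1
ee_pos: [533.2, -325.3, 248.0]
orientation: [-0.605, -3.082, -0.0]
ft_force: [0.9, 0.4, 1.6]
width: 88.0
```

>>> send_rows(commands=[{"translation": [0, 0, 0], "twist": [0, 0, 0]}, {"translation": [0, 0, 0], "twist": [0, 0, 0]}, {"translation": [0, 0, 0], "twist": [0, 0, 0]}, {"translation": [0, 0, 0], "twist": [0, 0, 0]}, {"translation": [0, 0, 0], "twist": [0, 0, 0]}, {"translation": [0, 0, 0], "twist": [0, 0, 0]}, {"translation": [0, 0, 0], "twist": [0, 0, 0]}, {"translation": [0, 0, 0], "twist": [0, 0, 0]}, {"translation": [0, 0, 0], "twist": [0, 0, 0]}, {"translation": [0, 0, 0], "twist": [0, 0, 0]}], grip=1)

```text
t: 11.1
ee_pos: [533.3, -325.5, 248.7]
orientation: [0.605, 3.083, -0.0]
ft_force: [-0.5, 0.4, 0.5]
width: 21.5
```

>>> send_rows(commands=[{"translation": [0, 0, 0.05], "twist": [0, 0, 0]}, {"translation": [0, 0, 0.13], "twist": [0, 0, 0]}, {"translation": [0, 0, 0.22], "twist": [0, 0, 0]}, {"translation": [0, 0, 0.32], "twist": [0, 0, 0]}, {"translation": [0, 0, 0.42], "twist": [0, 0, 0]}, {"translation": [0, 0, 0.52], "twist": [0, 0, 0]}, {"translation": [0, 0, 0.62], "twist": [0, 0, 0]}, {"translation": [0, 0, 0.72], "twist": [0, 0, 0]}, {"translation": [0, 0, 0.82], "twist": [0, 0, 0]}, {"translation": [0, 0, 0.9], "twist": [0, 0, 0]}])

```text
t: 12.1
ee_pos: [533.4, -325.5, 339.7]
orientation: [0.605, 3.082, -0.0]
ft_force: [0.9, -0.2, -0.2]
width: 21.3
```

>>> send_rows(commands=[{"translation": [0, 0.05, 0], "twist": [0, 0, 0]}, {"translation": [0.02, 0.13, 0], "twist": [0, 0, 0]}, {"translation": [0.03, 0.23, 0], "twist": [0, 0, 0]}, {"translation": [0.04, 0.33, 0], "twist": [0, 0, 0]}, {"translation": [0.05, 0.43, 0], "twist": [0, 0, 0]}, {"translation": [0.06, 0.53, 0], "twist": [0, 0, 0]}, {"translation": [0.07, 0.63, 0], "twist": [0, 0, 0]}, {"translation": [0.09, 0.73, 0], "twist": [0, 0, 0]}, {"translation": [0.1, 0.83, 0], "twist": [0, 0, 0]}, {"translation": [0.11, 0.93, 0], "twist": [0, 0, 0]}])

```text
t: 13.1
ee_pos: [544.4, -231.6, 338.7]
orientation: [0.605, 3.083, -0.0]
ft_force: [-0.2, 0.6, -0.8]
width: 21.5
```

>>> send_rows(commands=[{"translation": [0.01, 0.1, 0], "twist": [0, 0, 0]}, {"translation": [0.02, 0.2, 0], "twist": [0, 0, 0]}, {"translation": [0.03, 0.3, 0], "twist": [0, 0, 0]}, {"translation": [0.04, 0.4, 0], "twist": [0, 0, 0]}, {"translation": [0.05, 0.5, 0], "twist": [0, 0, 0]}, {"translation": [0.06, 0.6, 0], "twist": [0, 0, 0]}, {"translation": [0.07, 0.7, 0], "twist": [0, 0, 0]}, {"translation": [0.09, 0.8, 0], "twist": [0, 0, 0]}, {"translation": [0.11, 0.9, 0], "twist": [0, 0, 0]}, {"translation": [0.12, 1, 0], "twist": [0, 0, 0]}])

```text
t: 14.1
ee_pos: [556.6, -131.6, 338.7]
orientation: [0.605, 3.083, -0.0]
ft_force: [0.7, 0.2, -1.0]
width: 21.2
```

>>> send_rows(commands=[{"translation": [0.01, 0.1, 0], "twist": [0, 0, 0]}, {"translation": [0.03, 0.22, 0], "twist": [0, 0, 0]}, {"translation": [0.04, 0.34, 0], "twist": [0, 0, 0]}, {"translation": [0.05, 0.46, 0], "twist": [0, 0, 0]}, {"translation": [0.07, 0.58, 0], "twist": [0, 0, 0]}, {"translation": [0.09, 0.7, 0], "twist": [0, 0, 0]}, {"translation": [0.11, 0.82, 0], "twist": [0, 0, 0]}, {"translation": [0.12, 0.92, 0], "twist": [0, 0, 0]}, {"translation": [0.13, 0.98, 0], "twist": [0, 0, 0]}, {"translation": [0.13, 1, 0], "twist": [0, 0, 0]}])

```text
t: 15.1
ee_pos: [569.4, -31.7, 338.7]
orientation: [0.604, 3.083, -0.0]
ft_force: [-1.2, -1.1, -0.2]
width: 21.2
```

```bash
cat > snap.py <<'E'
from h import *
import sys,pickle
def crop(d,u,v,w,h,k):
    c=cv2.resize(d["img"][v:v+h,u:u+w,::-1],None,fx=k,fy=k,interpolation=cv2.INTER_CUBIC)
    c=cv2.convertScaleAbs(c,alpha=1.4)
    for i in range(0,w,10): cv2.line(c,(i*k,0),(i*k,6 if i%50 else 14),(0,255,255),1)
    for i in range(0,h,10): cv2.line(c,(0,i*k),(6 if i%50 else 14,i*k),(0,255,255),1)
    return c
if __name__=="__main__":
    n,o=sys.argv[1:3];u,v,w,h,k=map(int,sys.argv[3:]);d=ctrl.get_image(n);pickle.dump(d,open("last_"+n+".pkl","wb"))
    cv2.imwrite(f"pics/{o}.png",crop(d,u,v,w,h,k))
    s=ctrl.get_obs();print(s["t"],s["ee_pos"],s["width"])
E
python3 snap.py side s1 270 190 130 100 6
```

```text
15.15 [569.34872471 -31.84206387 338.65880295] 21.352510310681286
```

View pics/s1.png

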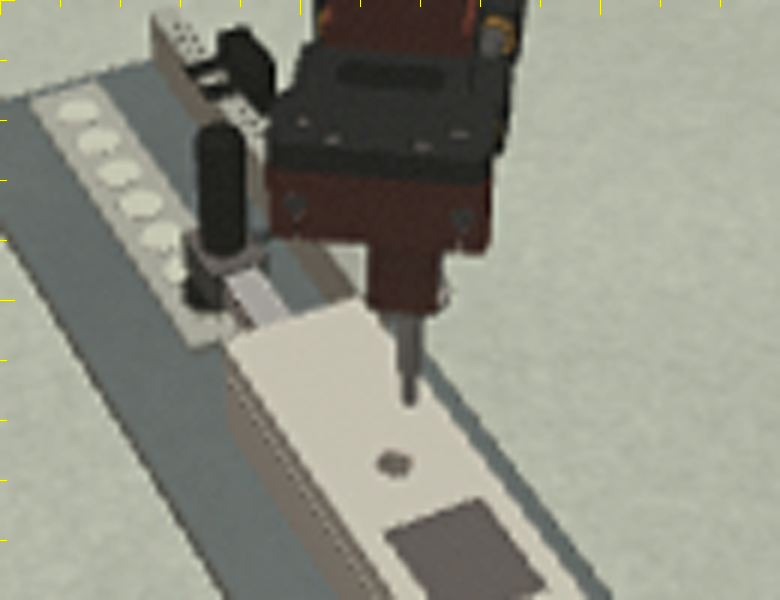

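The side crop shows the stylus tip at (408,403) and the recess mouth at (394,464).

```bash
python3 - <<'E'
from h import *
import pickle
d=pickle.load(open("last_side.pkl","rb"));f=lambda x,o,k:o+(x+.5)/k-.5
np.set_printoptions(precision=1,suppress=True)
for v in (402,404):print("tip",ray(d,f(408,270,6),f(v,190,6),100))
print("mouth",ray(d,f(394,270,6),f(464,190,6),58))
E
python3 snap.py top t1 320 180 100 75 8
```

```text
tip [571.7 -30.4 100. ]
tip [571.5 -31.4 100. ]
mouth [570.3 -18.1  58. ]
15.2 [569.32620655 -32.23146753 338.63782749] 21.154312945617438
```

View pics/t1.png

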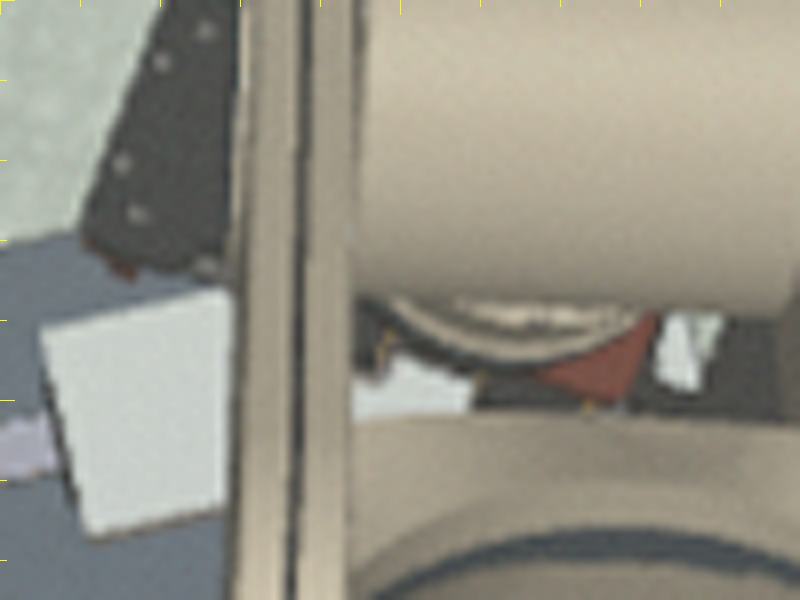

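The top view is blocked by the arm. The side view puts the mouth (-1.3,+12.8) from the tip, so I'll move there and come down close for a check.

>>> send_rows(commands=[{"translation": [0, 0.03, -0.03], "twist": [0, 0, 0]}, {"translation": [0, 0.06, -0.07], "twist": [0, 0, 0]}, {"translation": [-0.01, 0.09, -0.12], "twist": [0, 0, 0]}, {"translation": [-0.01, 0.12, -0.17], "twist": [0, 0, 0]}, {"translation": [-0.01, 0.136, -0.22], "twist": [0, 0, 0]}, {"translation": [-0.01, 0.136, -0.27], "twist": [0, 0, 0]}, {"translation": [-0.01, 0.136, -0.32], "twist": [0, 0, 0]}, {"translation": [-0.01, 0.136, -0.36], "twist": [0, 0, 0]}, {"translation": [-0.01, 0.136, -0.38], "twist": [0, 0, 0]}, {"translation": [-0.01, 0.136, -0.38], "twist": [0, 0, 0]}])

```text
t: 16.2
ee_pos: [568.2, -18.9, 300.3]
orientation: [-0.605, -3.082, 0.0]
ft_force: [0.5, -0.1, -1.3]
width: 21.3
```

```bash
python3 snap.py side s2 305 235 60 50 12
```

```text
16.25 [568.32298833 -18.88537307 300.56461301] 21.465882122377266
```

View pics/s2.png

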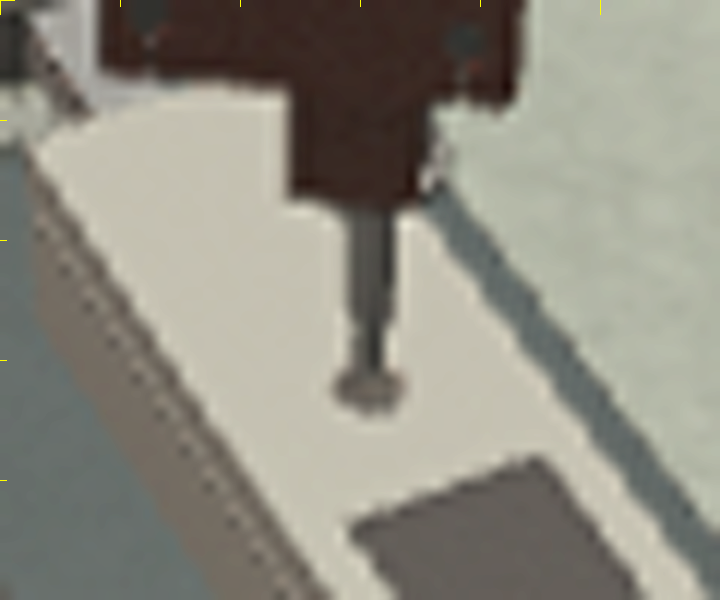

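The tip is at (369,372) and the mouth centre at (369,387), so it's centred once the 4 mm height is allowed for. Pressing.

>>> send_rows(commands=[{"translation": [0, 0, -0.02], "twist": [0, 0, 0]}, {"translation": [0, 0, -0.05], "twist": [0, 0, 0]}, {"translation": [0, 0, -0.08], "twist": [0, 0, 0]}, {"translation": [0, 0, -0.11], "twist": [0, 0, 0]}, {"translation": [0, 0, -0.13], "twist": [0, 0, 0]}, {"translation": [0, 0, -0.145], "twist": [0, 0, 0]}, {"translation": [0, 0, -0.155], "twist": [0, 0, 0]}, {"translation": [0, 0, -0.165], "twist": [0, 0, 0]}, {"translation": [0, 0, -0.17], "twist": [0, 0, 0]}, {"translation": [0, 0, -0.17], "twist": [0, 0, 0]}])

```text
t: 17.25
ee_pos: [568.4, -18.9, 283.8]
orientation: [0.605, 3.083, -0.0]
ft_force: [0.1, -1.2, 4.7]
width: 21.5
```

>>> send_rows(commands=[{"translation": [0, 0, -0.005], "twist": [0, 0, 0]}, {"translation": [0, 0, -0.01], "twist": [0, 0, 0]}, {"translation": [0, 0, -0.015], "twist": [0, 0, 0]}, {"translation": [0, 0, -0.02], "twist": [0, 0, 0]}, {"translation": [0, 0, -0.02], "twist": [0, 0, 0]}, {"translation": [0, 0, -0.02], "twist": [0, 0, 0]}, {"translation": [0, 0, -0.02], "twist": [0, 0, 0]}, {"translation": [0, 0, -0.02], "twist": [0, 0, 0]}, {"translation": [0, 0, -0.02], "twist": [0, 0, 0]}, {"translation": [0, 0, -0.02], "twist": [0, 0, 0]}])

```text
t: 18.25
ee_pos: [568.6, -18.9, 282.6]
orientation: [0.605, 3.082, -0.0]
ft_force: [-2.6, -0.2, 11.7]
width: 21.9
```

The press bottomed out at 11.7 N. Lifting out and going back to the stand.

>>> send_rows(commands=[{"translation": [0, 0, 0.04], "twist": [0, 0, 0]}, {"translation": [0, 0, 0.09], "twist": [0, 0, 0]}, {"translation": [0, 0, 0.15], "twist": [0, 0, 0]}, {"translation": [0, 0, 0.22], "twist": [0, 0, 0]}, {"translation": [0, 0, 0.3], "twist": [0, 0, 0]}, {"translation": [0, 0, 0.38], "twist": [0, 0, 0]}, {"translation": [0, 0, 0.45], "twist": [0, 0, 0]}, {"translation": [0, 0, 0.52], "twist": [0, 0, 0]}, {"translation": [0, -0.03, 0.57], "twist": [0, 0, 0]}, {"translation": [0, -0.066, 0.57], "twist": [0, 0, 0]}])

```text
t: 19.25
ee_pos: [568.5, -25.6, 339.5]
orientation: [0.605, 3.081, 0.0]
ft_force: [0.4, -0.1, -0.1]
width: 21.7
```

>>> send_rows(commands=[{"translation": [-0.01, -0.1, 0], "twist": [0, 0, 0]}, {"translation": [-0.02, -0.2, 0], "twist": [0, 0, 0]}, {"translation": [-0.03, -0.3, 0], "twist": [0, 0, 0]}, {"translation": [-0.04, -0.4, 0], "twist": [0, 0, 0]}, {"translation": [-0.05, -0.5, 0], "twist": [0, 0, 0]}, {"translation": [-0.06, -0.6, 0], "twist": [0, 0, 0]}, {"translation": [-0.08, -0.7, 0], "twist": [0, 0, 0]}, {"translation": [-0.1, -0.8, 0], "twist": [0, 0, 0]}, {"translation": [-0.11, -0.9, 0], "twist": [0, 0, 0]}, {"translation": [-0.12, -1, 0], "twist": [0, 0, 0]}])

```text
t: 20.25
ee_pos: [556.2, -126.2, 338.7]
orientation: [0.605, 3.083, -0.0]
ft_force: [0.1, -0.7, -0.7]
width: 21.5
```

>>> send_rows(commands=[{"translation": [-0.01, -0.1, 0], "twist": [0, 0, 0]}, {"translation": [-0.02, -0.2, 0], "twist": [0, 0, 0]}, {"translation": [-0.03, -0.3, 0], "twist": [0, 0, 0]}, {"translation": [-0.04, -0.4, 0], "twist": [0, 0, 0]}, {"translation": [-0.05, -0.5, 0], "twist": [0, 0, 0]}, {"translation": [-0.06, -0.6, 0], "twist": [0, 0, 0]}, {"translation": [-0.08, -0.7, 0], "twist": [0, 0, 0]}, {"translation": [-0.1, -0.8, 0], "twist": [0, 0, 0]}, {"translation": [-0.11, -0.9, 0], "twist": [0, 0, 0]}, {"translation": [-0.12, -1, 0], "twist": [0, 0, 0]}])

```text
t: 21.25
ee_pos: [544.2, -226.3, 338.7]
orientation: [-0.605, -3.083, -0.0]
ft_force: [0.7, -0.2, -0.3]
width: 21.5
```

>>> send_rows(commands=[{"translation": [-0.01, -0.12, 0], "twist": [0, 0, 0]}, {"translation": [-0.02, -0.24, 0], "twist": [0, 0, 0]}, {"translation": [-0.03, -0.36, 0], "twist": [0, 0, 0]}, {"translation": [-0.04, -0.48, 0], "twist": [0, 0, 0]}, {"translation": [-0.05, -0.6, 0], "twist": [0, 0, 0]}, {"translation": [-0.07, -0.72, 0], "twist": [0, 0, 0]}, {"translation": [-0.09, -0.83, 0], "twist": [0, 0, 0]}, {"translation": [-0.1, -0.92, 0], "twist": [0, 0, 0]}, {"translation": [-0.11, -0.98, 0], "twist": [0, 0, 0]}, {"translation": [-0.11, -1, 0], "twist": [0, 0, 0]}])

```text
t: 22.25
ee_pos: [533.2, -326.1, 338.6]
orientation: [0.606, 3.082, -0.0]
ft_force: [0.2, -0.0, -0.4]
width: 21.5
```

>>> send_rows(commands=[{"translation": [0, 0, -0.05], "twist": [0, 0, 0]}, {"translation": [0, 0, -0.11], "twist": [0, 0, 0]}, {"translation": [0, 0, -0.17], "twist": [0, 0, 0]}, {"translation": [0, 0, -0.22], "twist": [0, 0, 0]}, {"translation": [0, 0, -0.26], "twist": [0, 0, 0]}, {"translation": [0, 0, -0.3], "twist": [0, 0, 0]}, {"translation": [0, 0, -0.33], "twist": [0, 0, 0]}, {"translation": [0, 0, -0.35], "twist": [0, 0, 0]}, {"translation": [0, 0, -0.35], "twist": [0, 0, 0]}, {"translation": [0, 0, -0.35], "twist": [0, 0, 0]}])

```text
t: 23.25
ee_pos: [533.4, -325.5, 303.8]
orientation: [0.605, 3.083, -0.0]
ft_force: [0.3, -0.3, -0.8]
width: 21.3
```

```bash
python3 snap.py side s3 250 180 150 260 2
python3 - <<'E'
import cv2,pickle,numpy as np
from snap import *
d=pickle.load(open("last_side.pkl","rb"))
a=crop(d,325,330,75,100,6);b=crop(d,260,180,80,100,4);b=cv2.copyMakeBorder(b,0,600-400,0,0,cv2.BORDER_CONSTANT)
cv2.imwrite("pics/s3.png",np.hstack([a,b]))
E
```

```text
23.3 [ 533.38051691 -325.45461208  303.84444612] 21.163908293664427
```

View pics/s3.png

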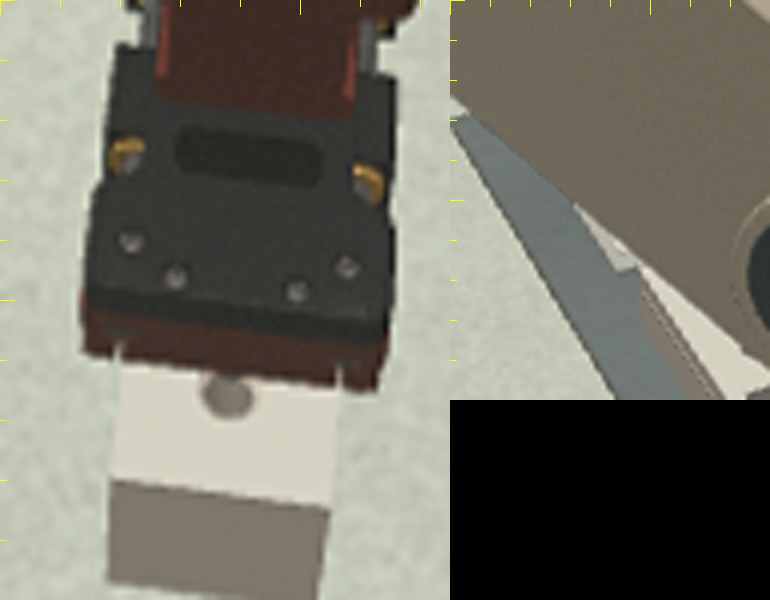

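Run:
```python
from h import *
import pickle
d=pickle.load(open("last_side.pkl","rb"));f=lambda x,o,k:o+(x+.5)/k-.5
np.set_printoptions(precision=1,suppress=True)
for n,p in dict(tip=(533.4,-325.5,65.2),col=(533.4,-325.5,116),fing=(533.4,-325.5,122),hole=(533.4,-325.5,60)).items():
    u=pix(d,p);print(n,(u-[325,330])*6)
print("hole meas",ray(d,f(227,325,6),f(397,330,6),60))
```

```text
tip [220.4 378.3]
col [229.7 277.1]
fing [230.8 264.5]
hole [219.5 388.1]
hole meas [ 534.2 -327.7   60. ]
```

The hole shows at about (227,398) in the crop, partly under the gripper edge; the tip itself is hidden. The stylus came out freely at this same TCP x,y, so I'll reverse that path slowly and watch the force.

>>> send_rows(commands=[{"translation": [0, 0, -0.02], "twist": [0, 0, 0]}, {"translation": [0, 0, -0.04], "twist": [0, 0, 0]}, {"translation": [0, 0, -0.06], "twist": [0, 0, 0]}, {"translation": [0, 0, -0.08], "twist": [0, 0, 0]}, {"translation": [0, 0, -0.1], "twist": [0, 0, 0]}, {"translation": [0, 0, -0.12], "twist": [0, 0, 0]}, {"translation": [0, 0, -0.14], "twist": [0, 0, 0]}, {"translation": [0, 0, -0.16], "twist": [0, 0, 0]}, {"translation": [0, 0, -0.18], "twist": [0, 0, 0]}, {"translation": [0, 0, -0.2], "twist": [0, 0, 0]}])

```text
t: 24.3
ee_pos: [533.3, -325.4, 283.5]
orientation: [0.605, 3.083, 0.0]
ft_force: [-0.2, -0.4, -1.1]
width: 21.5
```

The tip is 15 mm inside with no contact force. Lowering the rest and releasing.

>>> send_rows(commands=[{"translation": [0, 0, -0.04], "twist": [0, 0, 0]}, {"translation": [0, 0, -0.08], "twist": [0, 0, 0]}, {"translation": [0, 0, -0.12], "twist": [0, 0, 0]}, {"translation": [0, 0, -0.16], "twist": [0, 0, 0]}, {"translation": [0, 0, -0.2], "twist": [0, 0, 0]}, {"translation": [0, 0, -0.24], "twist": [0, 0, 0]}, {"translation": [0, 0, -0.28], "twist": [0, 0, 0]}, {"translation": [0, 0, -0.31], "twist": [0, 0, 0]}, {"translation": [0, 0, -0.33], "twist": [0, 0, 0]}, {"translation": [0, 0, -0.34], "twist": [0, 0, 0]}])

```text
t: 25.3
ee_pos: [533.3, -325.5, 249.5]
orientation: [0.605, 3.083, -0.0]
ft_force: [-0.5, -1.9, -0.0]
width: 21.6
```

>>> send_rows(commands=[{"translation": [0, 0, 0], "twist": [0, 0, 0]}, {"translation": [0, 0, 0], "twist": [0, 0, 0]}, {"translation": [0, 0, 0], "twist": [0, 0, 0]}, {"translation": [0, 0, 0], "twist": [0, 0, 0]}, {"translation": [0, 0, 0], "twist": [0, 0, 0]}, {"translation": [0, 0, 0], "twist": [0, 0, 0]}, {"translation": [0, 0, 0], "twist": [0, 0, 0]}, {"translation": [0, 0, 0], "twist": [0, 0, 0]}, {"translation": [0, 0, 0], "twist": [0, 0, 0]}, {"translation": [0, 0, 0], "twist": [0, 0, 0]}], grip=-1)

```text
t: 26.3
ee_pos: [533.3, -325.4, 249.7]
orientation: [0.605, 3.083, -0.0]
ft_force: [0.0, 0.0, -0.1]
width: 88.0
```

>>> send_rows(commands=[{"translation": [0, 0, 0.05], "twist": [0, 0, 0]}, {"translation": [0, 0, 0.12], "twist": [0, 0, 0]}, {"translation": [0, 0, 0.2], "twist": [0, 0, 0]}, {"translation": [0, 0, 0.3], "twist": [0, 0, 0]}, {"translation": [0, 0, 0.4], "twist": [0, 0, 0]}, {"translation": [0, 0, 0.5], "twist": [0, 0, 0]}, {"translation": [0, 0, 0.6], "twist": [0, 0, 0]}, {"translation": [0, 0.05, 0.7], "twist": [0, 0, 0]}, {"translation": [0, 0.13, 0.75], "twist": [0, 0, 0]}, {"translation": [0, 0.22, 0.75], "twist": [0, 0, 0]}])

```text
t: 27.3
ee_pos: [533.4, -302.8, 325.6]
orientation: [0.605, 3.081, -0.001]
ft_force: [-0.1, -0.4, 0.6]
width: 88.1
```

>>> send_rows(commands=[{"translation": [0, 0.1, 0], "twist": [0, 0, 0.1]}, {"translation": [0, 0.2, 0], "twist": [0, 0, 0.2]}, {"translation": [0, 0.3, 0], "twist": [0, 0, 0.3]}, {"translation": [0, 0.4, 0], "twist": [0, 0, 0.4]}, {"translation": [0, 0.5, 0], "twist": [0, 0, 0.5]}, {"translation": [0, 0.6, 0], "twist": [0, 0, 0.6]}, {"translation": [0, 0.7, 0], "twist": [0, 0, 0.7]}, {"translation": [0, 0.8, 0], "twist": [0, 0, 0.8]}, {"translation": [0, 0.9, 0], "twist": [0, 0, 0.9]}, {"translation": [0, 1, 0], "twist": [0, 0, 1]}])

```text
t: 28.3
ee_pos: [533.0, -202.2, 324.1]
orientation: [0.18, -3.135, -0.001]
ft_force: [0.2, -0.8, 0.2]
width: 87.7
```

```bash
python3 snap.py top t2 215 180 200 120 4
python3 - <<'E'
import pickle
from snap import *
t=pickle.load(open("last_top.pkl","rb"));s=ctrl.get_image("side");pickle.dump(s,open("last_side.pkl","rb".replace("r","w")))
a=crop(t,215,190,200,75,4);b=np.hstack([crop(s,250,190,60,50,6),crop(s,330,350,60,70,6)[:300],]);b=cv2.copyMakeBorder(b,0,0,0,800-b.shape[1],cv2.BORDER_CONSTANT)
cv2.imwrite("pics/m2.png",np.vstack([a,b]))
E
```

```text
28.35 [ 532.83034779 -201.07542559  324.02502258] 88.02779839500498
```

View pics/m2.png

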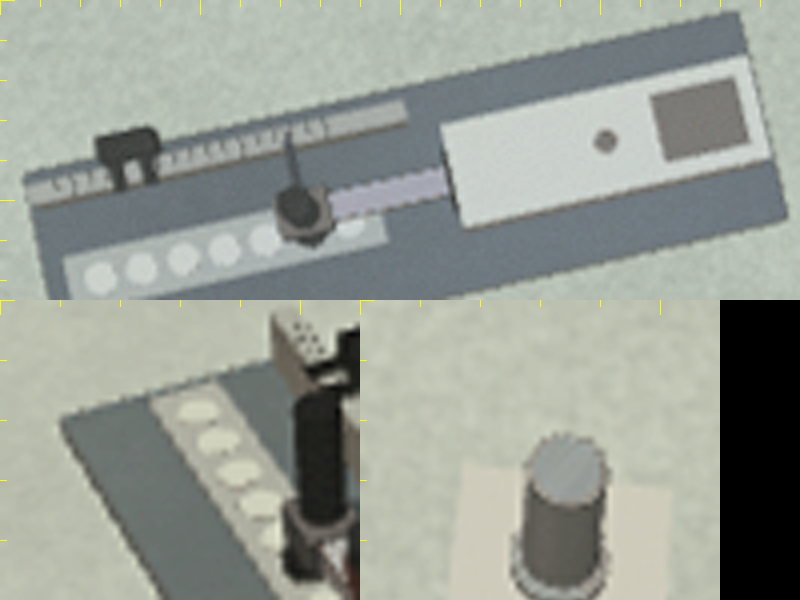

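The arm has sprung out, with the post top at (299,208) and the pointer tip at about (289,137) in the crop. The stylus stands in its stand. Now the distances.

Run:
```python
from h import *
import pickle
d=pickle.load(open("last_top.pkl","rb"));f=lambda x,o,k:o+(x+.5)/k-.5
A=lambda x,y,z:ray(d,f(x,215,4),f(y,190,4),z)
np.set_printoptions(precision=1,suppress=True)
a=np.radians(101.5);y=np.array([np.cos(a),np.sin(a),0]);x=np.array([y[1],-y[0],0]);R=np.array([567.7,-17.2,58])
for n,p in dict(post0=(340,197,103),post=(299,208,103),t0=(325,120,43),tip=(289,137,43),base_of_ptr=(294,185,43),pr1=(122,187,43),pr2=(151,182,43),gap1=(137,172,43)).items():
    q=A(*p);print(n,q,(q-R)@x,(q-R)@y)
s=pickle.load(open("last_side.pkl","rb"))
print("post side top", ray(s,f(321,250,6),f(398-300,190,6),103))
print(ctrl.get_obs()["qpos"])
# subpixel dark prong profile along y at several gauge x
g=cv2.cvtColor(d["img"],cv2.COLOR_RGB2GRAY).astype(np.float32)
for gx in (40,43,46):
    ys=np.arange(245,292,1.0)
    pts=np.array([pix(d,np.append((R+gx*x+t*y)[:2],43)) for t in ys],np.float32)
    v=cv2.remap(g,pts[:,0].reshape(1,-1),pts[:,1].reshape(1,-1),cv2.INTER_CUBIC)[0]
    print(gx,v.astype(int).tolist())
for gx in (36,40,44):
    ys=np.arange(165,192,1.0)
    pts=np.array([pix(d,np.append((R+gx*x+t*y)[:2],43)) for t in ys],np.float32)
    v=cv2.remap(g,pts[:,0].reshape(1,-1),pts[:,1].reshape(1,-1),cv2.INTER_CUBIC)[0]
    print("ptr",gx,v.astype(int).tolist())
```

```text
post0 [534.9 131.3 103. ] -2.53809312086885 152.0972210468395
post [529.4 153.9 103. ] -3.4129451487158704 175.335869220868
t0 [586.  143.6  43. ] 49.994045552009844 153.91155298109945
tip [576.6 164.7  43. ] 44.991566385907795 176.43516872533368
base_of_ptr [548.6 162.2  43. ] 17.020276992439893 179.63042499010672
pr1 [549.9 262.1  43. ] 38.257154752266935 277.23090343461956
pr2 [552.4 245.2  43. ] 37.32749273853719 260.1807681207757
gap1 [558.4 253.3  43. ] 44.85457345554914 266.90030540253235
post side top [537.1 160.9 103. ]
[-0.4  0.4  1.8  0.   0.9 -2.1]
40 [100, 100, 102, 105, 106, 104, 102, 104, 102, 94, 83, 66, 52, 44, 42, 44, 46, 47, 56, 68, 83, 96, 102, 108, 109, 107, 104, 99, 86, 70, 56, 48, 45, 41, 42, 50, 61, 78, 97, 109, 111, 103, 100, 101, 104, 106, 106]
43 [116, 118, 120, 123, 124, 124, 122, 120, 111, 99, 84, 71, 59, 47, 44, 45, 45, 49, 62, 77, 98, 114, 125, 128, 125, 124, 123, 113, 98, 79, 59, 48, 41, 41, 45, 51, 61, 79, 96, 112, 116, 117, 121, 123, 124, 124, 123]
46 [98, 108, 119, 123, 122, 120, 118, 111, 98, 85, 76, 76, 71, 58, 48, 41, 41, 46, 55, 71, 94, 111, 123, 122, 121, 123, 122, 120, 115, 90, 63, 40, 37, 44, 48, 51, 59, 66, 77, 86, 93, 105, 116, 124, 124, 121, 118]
ptr 36 [73, 73, 75, 76, 76, 75, 73, 73, 73, 70, 66, 61, 59, 60, 61, 63, 68, 72, 75, 74, 72, 72, 73, 75, 76, 76, 75]
ptr 40 [106, 105, 101, 100, 100, 101, 102, 100, 96, 91, 80, 67, 57, 56, 62, 73, 84, 95, 103, 104, 107, 108, 107, 104, 102, 101, 100]
ptr 44 [111, 115, 119, 122, 123, 124, 123, 121, 120, 111, 94, 78, 70, 71, 82, 96, 109, 116, 116, 114, 109, 109, 114, 120, 122, 122, 121]
```

Pointer at gauge y of about 177.5, gap at about 269.0, so the pull is about 91.5 mm. The post should be near (532.8,155.5).

>>> send_rows(commands=[{"translation": [0, 0.1, 0], "twist": [0, 0, 0.02]}, {"translation": [0, 0.2, 0], "twist": [0, 0, 0.04]}, {"translation": [0, 0.3, 0], "twist": [0, 0, 0.06]}, {"translation": [0, 0.4, 0], "twist": [0, 0, 0.08]}, {"translation": [0, 0.5, 0], "twist": [0, 0, 0.1]}, {"translation": [0, 0.6, 0], "twist": [0, 0, 0.12]}, {"translation": [0, 0.7, 0], "twist": [0, 0, 0.14]}, {"translation": [0, 0.8, 0], "twist": [0, 0, 0.16]}, {"translation": [0, 0.9, 0], "twist": [0, 0, 0.18]}, {"translation": [0, 1, 0], "twist": [0, 0, 0.18]}])

```text
t: 29.4
ee_pos: [533.3, -102.6, 324.7]
orientation: [-0.318, 3.125, -0.0]
ft_force: [0.4, 0.4, 0.6]
width: 87.9
```

>>> send_rows(commands=[{"translation": [0, 0.1, 0], "twist": [0, 0, 0]}, {"translation": [0, 0.2, 0], "twist": [0, 0, 0]}, {"translation": [0, 0.3, 0], "twist": [0, 0, 0]}, {"translation": [0, 0.4, 0], "twist": [0, 0, 0]}, {"translation": [0, 0.5, 0], "twist": [0, 0, 0]}, {"translation": [0, 0.6, 0], "twist": [0, 0, 0]}, {"translation": [0, 0.7, 0], "twist": [0, 0, 0]}, {"translation": [0, 0.8, 0], "twist": [0, 0, 0]}, {"translation": [0, 0.9, 0], "twist": [0, 0, 0]}, {"translation": [0, 1, 0], "twist": [0, 0, 0]}])

```text
t: 30.4
ee_pos: [533.3, -2.6, 324.7]
orientation: [0.317, -3.126, 0.0]
ft_force: [-0.0, -0.2, -0.6]
width: 87.9
```

>>> send_rows(commands=[{"translation": [0, 0.1, 0], "twist": [0, 0, 0]}, {"translation": [0, 0.2, 0], "twist": [0, 0, 0]}, {"translation": [0, 0.3, 0], "twist": [0, 0, 0]}, {"translation": [0, 0.4, 0], "twist": [0, 0, 0]}, {"translation": [0, 0.5, 0], "twist": [0, 0, 0]}, {"translation": [0, 0.6, 0], "twist": [0, 0, 0]}, {"translation": [0, 0.7, 0], "twist": [0, 0, 0]}, {"translation": [0, 0.8, 0], "twist": [0, 0, 0]}, {"translation": [0, 0.9, 0], "twist": [0, 0, 0]}, {"translation": [0, 1, 0], "twist": [0, 0, 0]}])

```text
t: 31.4
ee_pos: [533.3, 97.4, 324.7]
orientation: [-0.317, 3.126, -0.0]
ft_force: [-0.8, 0.5, -0.5]
width: 88.0
```

>>> send_rows(commands=[{"translation": [0, 0.1, 0], "twist": [0, 0, 0]}, {"translation": [0, 0.2, 0], "twist": [0, 0, 0]}, {"translation": [0, 0.3, 0], "twist": [0, 0, 0]}, {"translation": [0, 0.39, 0], "twist": [0, 0, 0]}, {"translation": [0, 0.47, 0], "twist": [0, 0, 0]}, {"translation": [0, 0.53, 0], "twist": [0, 0, 0]}, {"translation": [0, 0.57, 0], "twist": [0, 0, 0]}, {"translation": [0, 0.59, 0], "twist": [0, 0, 0]}, {"translation": [0, 0.59, 0], "twist": [0, 0, 0]}, {"translation": [0, 0.59, 0], "twist": [0, 0, 0]}])

```text
t: 32.4
ee_pos: [533.3, 155.4, 324.6]
orientation: [0.317, -3.125, 0.0]
ft_force: [-1.1, -0.1, 0.1]
width: 88.0
```

```bash
python3 snap.py side s4 255 170 100 75 8
```

```text
32.45 [533.30672605 155.35011456 324.670647  ] 87.91438750519166
```

View pics/s4.png

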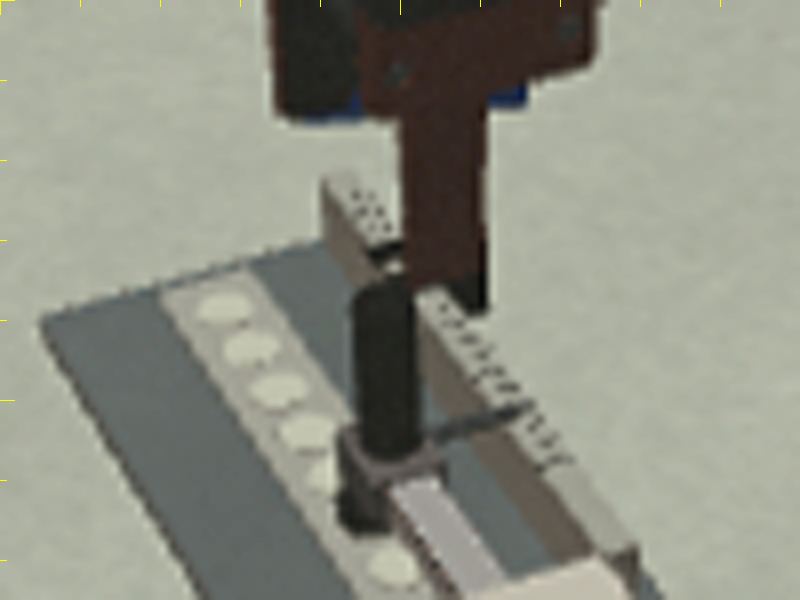

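Run:
```python
from h import *
import pickle
d=pickle.load(open("last_side.pkl","rb"));d=pickle.load(open("last_side.pkl","rb"));f=lambda x,o,k:o+(x+.5)/k-.5
np.set_printoptions(precision=1,suppress=True)
print("post top",ray(d,f(384,255,8),f(290,170,8),103),"bottom front",ray(d,f(389,255,8),f(448,170,8),48))
y=np.array([np.cos(1.771),np.sin(1.771),0]);o=np.array([533.3,155.4,0])
for t in(-44,-57,0,44,57):print(t,(pix(d,o+t*y+[0,0,142.6])-[255,170])*8+3.5)
print("expected post top",(pix(d,[532.8,155.4,103])-[255,170])*8+3.5)
```

```text
post top [536.  161.7 103. ] bottom front [533.7 153.8  48. ]
-44 [434.5 274.6]
-57 [453. 299.]
0 [374.  195.1]
44 [317.  120.2]
57 [300.7  98.8]
expected post top [377.9 303.5]
```

The fingers are where expected; the post reads about 3–5 mm further in +y. Shift +3 mm, then descend and grip.

>>> send_rows(commands=[{"translation": [0, 0.03, -0.05], "twist": [0, 0, 0]}, {"translation": [0, 0.03, -0.13], "twist": [0, 0, 0]}, {"translation": [0, 0.03, -0.22], "twist": [0, 0, 0]}, {"translation": [0, 0.03, -0.31], "twist": [0, 0, 0]}, {"translation": [0, 0.03, -0.4], "twist": [0, 0, 0]}, {"translation": [0, 0.03, -0.49], "twist": [0, 0, 0]}, {"translation": [0, 0.03, -0.58], "twist": [0, 0, 0]}, {"translation": [0, 0.03, -0.66], "twist": [0, 0, 0]}, {"translation": [0, 0.03, -0.72], "twist": [0, 0, 0]}, {"translation": [0, 0.03, -0.75], "twist": [0, 0, 0]}])

```text
t: 33.45
ee_pos: [533.2, 158.5, 249.0]
orientation: [0.317, -3.125, 0.0]
ft_force: [0.6, -0.6, 0.4]
width: 87.9
```

>>> send_rows(commands=[{"translation": [0, 0, 0], "twist": [0, 0, 0]}, {"translation": [0, 0, 0], "twist": [0, 0, 0]}, {"translation": [0, 0, 0], "twist": [0, 0, 0]}, {"translation": [0, 0, 0], "twist": [0, 0, 0]}, {"translation": [0, 0, 0], "twist": [0, 0, 0]}, {"translation": [0, 0, 0], "twist": [0, 0, 0]}, {"translation": [0, 0, 0], "twist": [0, 0, 0]}, {"translation": [0, 0, 0], "twist": [0, 0, 0]}, {"translation": [0, 0, 0], "twist": [0, 0, 0]}, {"translation": [0, 0, 0], "twist": [0, 0, 0]}], grip=1)

```text
t: 34.45
ee_pos: [533.3, 158.6, 249.7]
orientation: [-0.317, 3.126, -0.0]
ft_force: [-1.4, 0.3, -0.6]
width: 19.4
```

```bash
cat > prof.py <<'E'
from h import *
d=ctrl.get_image("top");g=cv2.cvtColor(d["img"],cv2.COLOR_RGB2GRAY).astype(np.float32)
a=np.radians(101.5);y=np.array([np.cos(a),np.sin(a),0]);x=np.array([y[1],-y[0],0]);R=np.array([567.7,-17.2,58])
for gx in (40,44):
    ys=np.arange(160,292,1.0)
    pts=np.array([pix(d,np.append((R+gx*x+t*y)[:2],43)) for t in ys],np.float32)
    v=cv2.remap(g,pts[:,0].reshape(1,-1),pts[:,1].reshape(1,-1),cv2.INTER_CUBIC)[0]
    print(gx,v.astype(int).tolist())
E
python3 snap.py top t3 215 190 100 75 8; python3 prof.py
```

```text
34.5 [533.32243937 158.57782623 249.70350455] 19.63996223365221
40 [96, 104, 116, 126, 131, 130, 130, 129, 128, 128, 128, 129, 129, 129, 129, 130, 130, 130, 130, 129, 129, 129, 129, 129, 130, 130, 130, 131, 130, 129, 129, 130, 130, 129, 129, 130, 130, 131, 130, 129, 129, 130, 130, 129, 130, 132, 133, 131, 129, 128, 129, 130, 131, 132, 131, 131, 131, 131, 131, 130, 130, 130, 130, 131, 131, 132, 131, 130, 130, 131, 132, 133, 133, 132, 131, 130, 130, 131, 132, 133, 132, 131, 130, 130, 131, 132, 132, 133, 133, 133, 132, 131, 131, 132, 131, 131, 132, 132, 132, 132, 132, 133, 133, 134, 134, 133, 132, 131, 131, 132, 133, 132, 132, 133, 135, 134, 134, 128, 116, 100, 81, 67, 60, 59, 62, 64, 64, 64, 65, 66, 64, 62]
44 [104, 112, 122, 129, 131, 133, 133, 132, 132, 131, 131, 131, 131, 132, 132, 132, 132, 132, 132, 132, 132, 132, 132, 132, 132, 132, 132, 132, 133, 133, 132, 132, 133, 133, 132, 131, 131, 131, 132, 132, 132, 132, 133, 133, 134, 134, 134, 134, 134, 133, 134, 134, 133, 133, 132, 132, 133, 133, 133, 133, 134, 134, 135, 134, 133, 132, 132, 133, 134, 134, 134, 134, 133, 132, 132, 134, 135, 134, 133, 133, 134, 135, 135, 134, 134, 134, 133, 133, 134, 134, 134, 135, 135, 135, 135, 135, 135, 134, 135, 134, 134, 134, 133, 134, 135, 135, 134, 134, 134, 135, 135, 136, 136, 136, 135, 136, 135, 131, 125, 110, 92, 75, 65, 63, 62, 62, 63, 64, 66, 64, 62, 62]
```

View pics/t3.png

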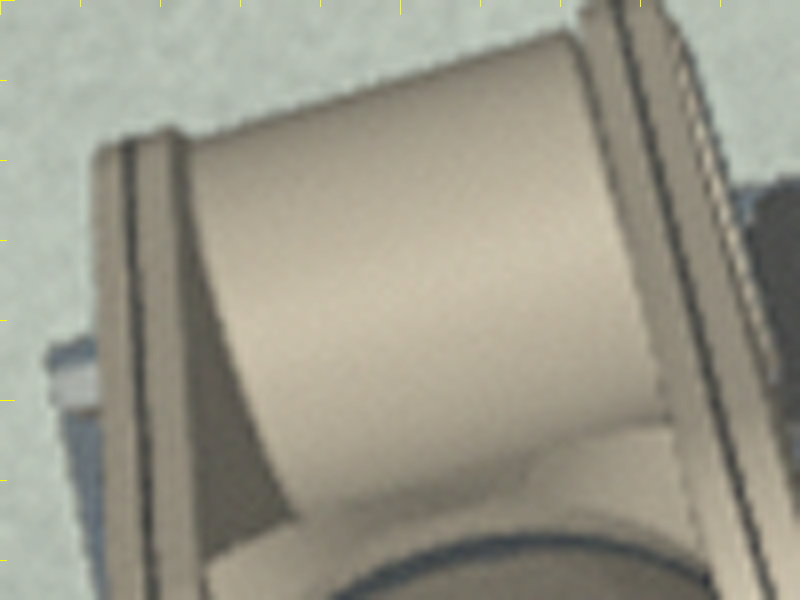

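The arm blocks the top view, but the post is gripped (19.5 mm). I'll pull 90 mm along the arm and check the pointer from the side.

>>> send_rows(commands=[{"translation": [-0.01, 0.04, 0], "twist": [0, 0, 0]}, {"translation": [-0.026, 0.13, 0], "twist": [0, 0, 0]}, {"translation": [-0.05, 0.245, 0], "twist": [0, 0, 0]}, {"translation": [-0.075, 0.37, 0], "twist": [0, 0, 0]}, {"translation": [-0.101, 0.495, 0], "twist": [0, 0, 0]}, {"translation": [-0.126, 0.62, 0], "twist": [0, 0, 0]}, {"translation": [-0.15, 0.735, 0], "twist": [0, 0, 0]}, {"translation": [-0.167, 0.82, 0], "twist": [0, 0, 0]}, {"translation": [-0.177, 0.87, 0], "twist": [0, 0, 0]}, {"translation": [-0.18, 0.882, 0], "twist": [0, 0, 0]}])

```text
t: 35.55
ee_pos: [515.1, 247.5, 249.7]
orientation: [0.319, -3.125, 0.001]
ft_force: [1.5, -6.6, 2.1]
width: 19.6
```

```bash
cp last_side.pkl pre_side.pkl; python3 snap.py side s5 280 180 60 50 8
python3 - <<'E'
import pickle
from snap import *
s=pickle.load(open("last_side.pkl","rb"));o=pickle.load(open("side.pkl","rb"))
np.set_printoptions(precision=1,suppress=True)
a=np.radians(101.5);y=np.array([np.cos(a),np.sin(a),0]);x=np.array([y[1],-y[0],0]);R=np.array([567.7,-17.2,58])
print(pix(s,np.append((R+45*x+269*y)[:2],43)))
A=crop(o,285,180,40,50,10);B=crop(s,285,180,40,50,10)
cv2.imwrite("pics/s5.png",np.hstack([A,B]))
E
```

```text
35.6 [515.10553172 247.39913191 249.66810608] 19.841200045004264
[304.4 202.5]
```

View pics/s5.png

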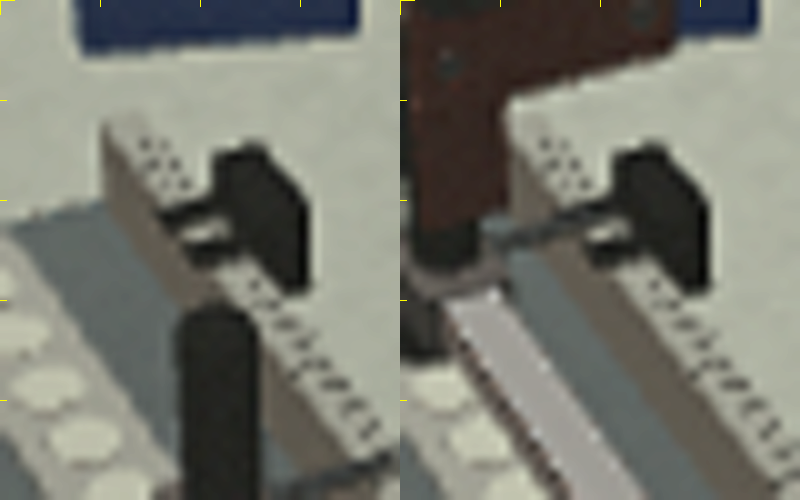

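The pointer lies over the far prong, so I've overshot. I'll measure by how much with profiles along the scale, before and after.

Run:
```python
from h import *
import pickle
a=np.radians(101.5);y=np.array([np.cos(a),np.sin(a),0]);x=np.array([y[1],-y[0],0]);R=np.array([567.7,-17.2,58])
def prof(fn,gx,z,ys):
    d=pickle.load(open(fn,"rb"));g=cv2.cvtColor(d["img"],cv2.COLOR_RGB2GRAY).astype(np.float32)
    pts=np.array([pix(d,np.append((R+gx*x+t*y)[:2],z)) for t in ys],np.float32)
    return cv2.remap(g,pts[:,0].reshape(1,-1),pts[:,1].reshape(1,-1),cv2.INTER_CUBIC)[0].astype(int).tolist()
ys=np.arange(246,300,1.)
for gx in (40,44): 
    print("old rider",gx,prof("side.pkl",gx,43,ys)); print("now",gx,prof("last_side.pkl",gx,43,ys))
for gx in (25,30,35): print("now",gx,prof("last_side.pkl",gx,43,ys))
ys=np.arange(160,200,1.)
for gx in (30,35,40,44): print("pre-grip ptr",gx,prof("pre_side.pkl",gx,43,ys))
```

```text
old rider 40 [79, 81, 80, 75, 65, 56, 49, 41, 34, 29, 25, 23, 22, 22, 23, 25, 28, 33, 43, 54, 66, 75, 76, 69, 59, 47, 37, 30, 26, 22, 18, 16, 16, 21, 32, 44, 55, 64, 71, 73, 73, 71, 71, 73, 75, 79, 81, 83, 83, 81, 79, 75, 73, 73]
now 40 [81, 82, 82, 77, 68, 59, 51, 43, 36, 30, 26, 23, 23, 24, 25, 28, 31, 35, 42, 49, 55, 58, 56, 53, 50, 47, 45, 44, 42, 39, 35, 31, 29, 33, 41, 51, 60, 67, 73, 75, 75, 73, 73, 75, 78, 81, 84, 86, 86, 84, 81, 77, 75, 74]
old rider 44 [118, 115, 110, 102, 90, 76, 60, 45, 36, 30, 26, 23, 19, 15, 13, 15, 24, 45, 68, 90, 109, 117, 114, 101, 85, 69, 52, 40, 33, 26, 22, 20, 22, 26, 33, 43, 56, 74, 86, 97, 106, 111, 113, 108, 101, 96, 96, 101, 109, 116, 119, 116, 108, 98]
now 44 [121, 118, 113, 105, 93, 78, 62, 46, 36, 29, 24, 21, 17, 14, 11, 13, 23, 45, 69, 93, 114, 121, 116, 100, 81, 64, 50, 44, 42, 42, 42, 41, 39, 38, 40, 45, 56, 73, 86, 98, 107, 112, 114, 109, 103, 98, 98, 103, 112, 118, 121, 118, 110, 100]
now 25 [70, 70, 70, 70, 71, 71, 71, 71, 71, 71, 71, 71, 71, 71, 71, 71, 71, 72, 72, 72, 71, 68, 63, 58, 51, 45, 40, 38, 38, 39, 41, 45, 51, 57, 65, 71, 7
[... 555 characters left out ...]
 64, 64, 64, 64, 64, 65, 67, 69, 68, 64, 56, 50, 45, 42, 40, 41, 42, 45, 49, 54, 57, 60, 62, 64, 65, 65, 65, 64, 64, 64, 64, 64, 63, 63, 63]
pre-grip ptr 35 [63, 63, 63, 63, 63, 63, 64, 64, 64, 65, 65, 65, 63, 60, 55, 48, 43, 41, 40, 41, 43, 45, 48, 51, 55, 60, 63, 64, 65, 64, 64, 64, 64, 64, 64, 63, 64, 64, 64, 64]
pre-grip ptr 40 [77, 79, 79, 77, 75, 75, 74, 73, 72, 71, 73, 76, 79, 78, 72, 63, 55, 48, 43, 41, 40, 43, 50, 60, 68, 71, 72, 71, 72, 71, 69, 70, 73, 77, 81, 84, 82, 76, 68, 64]
pre-grip ptr 44 [113, 113, 113, 116, 119, 120, 117, 115, 114, 116, 119, 120, 117, 109, 97, 80, 63, 48, 39, 35, 35, 40, 50, 65, 83, 102, 116, 121, 120, 118, 116, 114, 114, 115, 117, 120, 122, 121, 117, 108]
```

Estimates of the overshoot lie between 2.3 and 5 mm. I'll back off 3.5 mm and measure again, using the change against the static background.

>>> send_rows(commands=[{"translation": [0.001, -0.006, 0], "twist": [0, 0, 0]}, {"translation": [0.002, -0.012, 0], "twist": [0, 0, 0]}, {"translation": [0.004, -0.02, 0], "twist": [0, 0, 0]}, {"translation": [0.006, -0.028, 0], "twist": [0, 0, 0]}, {"translation": [0.007, -0.034, 0], "twist": [0, 0, 0]}, {"translation": [0.007, -0.034, 0], "twist": [0, 0, 0]}, {"translation": [0.007, -0.034, 0], "twist": [0, 0, 0]}, {"translation": [0.007, -0.034, 0], "twist": [0, 0, 0]}, {"translation": [0.007, -0.034, 0], "twist": [0, 0, 0]}, {"translation": [0.007, -0.034, 0], "twist": [0, 0, 0]}])

```text
t: 36.6
ee_pos: [516.0, 243.4, 249.7]
orientation: [0.317, -3.125, 0.001]
ft_force: [1.1, -5.2, -0.1]
width: 19.4
```

```bash
cp last_side.pkl s_a.pkl; python3 snap.py side s6 280 180 60 50 8; cp last_side.pkl s_b.pkl
cat > p2.py <<'E'
from h import *
import pickle
a=np.radians(101.5);y=np.array([np.cos(a),np.sin(a),0]);x=np.array([y[1],-y[0],0]);R=np.array([567.7,-17.2,58])
def prof(fn,gx,z,ys):
    d=pickle.load(open(fn,"rb"));g=cv2.cvtColor(d["img"],cv2.COLOR_RGB2GRAY).astype(np.float32)
    pts=np.array([pix(d,np.append((R+gx*x+t*y)[:2],z)) for t in ys],np.float32)
    return cv2.remap(g,pts[:,0].reshape(1,-1),pts[:,1].reshape(1,-1),cv2.INTER_CUBIC)[0]
E
python3 - <<'E'
from p2 import *
print(ctrl.get_obs()["ee_pos"])
ys=np.arange(258,288,1.)
print(ys.astype(int).tolist())
for gx in (36,40,42,44,46):
    for f in("side","s_a","s_b"): print(gx,f,prof(f+".pkl",gx,43,ys).astype(int).tolist())
# shift of wide part of pointer (gx 22..34), pre-grip vs now, by best-fit
P=np.arange(168,192,.25)
for n in("s_a","s_b"):
  for gx in (24,28,32,35):
    t=prof("pre_side.pkl",gx,43,P);e=[]
    S=np.arange(84,102,.25)
    for s in S:
        q=prof(n+".pkl",gx,43,P+s);e.append(np.corrcoef(t,q)[0,1])
    print(n,gx,S[np.argmax(e)],max(e))
E
```

```text
36.65 [515.96661626 243.36789451 249.66652598] 19.265949523398223
[515.96661626 243.36789451 249.66652598]
[258, 259, 260, 261, 262, 263, 264, 265, 266, 267, 268, 269, 270, 271, 272, 273, 274, 275, 276, 277, 278, 279, 280, 281, 282, 283, 284, 285, 286, 287]
36 side [58, 58, 57, 57, 58, 62, 66, 69, 66, 63, 60, 57, 55, 53, 52, 52, 54, 57, 58, 59, 58, 57, 57, 58, 59, 61, 63, 64, 64, 63]
36 s_a [61, 61, 60, 60, 61, 64, 67, 69, 68, 65, 61, 56, 53, 49, 47, 46, 45, 45, 43, 42, 42, 44, 48, 53, 58, 62, 65, 66, 66, 65]
36 s_b [62, 62, 61, 60, 58, 56, 54, 52, 48, 46, 45, 46, 46, 44, 44, 46, 49, 54, 58, 59, 59, 57, 56, 57, 59, 62, 65, 66, 66, 65]
40 side [22, 22, 23, 25, 28, 33, 43, 54, 66, 75, 76, 69, 59, 47, 37, 30, 26, 22, 18, 16, 16, 21, 32, 44, 55, 64, 71, 73, 73, 71]
40 s_a [23, 24, 25, 28, 31, 35, 42, 49, 55, 58, 56, 53, 50, 47, 45, 44, 42, 39, 35, 31, 29, 33, 41, 51, 60, 67, 73, 75, 75, 73]
40 s_b [21, 22, 26, 32, 37, 39, 37, 35, 34, 35, 38, 41, 43, 43, 42, 39, 35, 29, 24, 19, 18, 23, 34, 46, 57, 66, 73, 75, 75, 74]
42 side [23, 19, 16, 17, 23, 37, 57, 75, 90, 101, 102, 94, 82, 66, 49, 3
[... 669 characters left out ...]
5, 29, 26, 25, 27, 33, 42, 56, 74, 87, 99, 107, 113]
46 side [18, 16, 17, 22, 32, 47, 65, 88, 105, 112, 109, 99, 84, 67, 55, 46, 38, 31, 25, 20, 17, 18, 25, 38, 55, 74, 88, 98, 106, 112]
46 s_a [17, 16, 18, 23, 33, 48, 67, 91, 109, 116, 112, 100, 83, 66, 55, 47, 43, 40, 38, 35, 31, 29, 32, 41, 55, 73, 88, 99, 108, 114]
46 s_b [17, 16, 18, 24, 35, 49, 66, 83, 92, 91, 82, 70, 59, 51, 46, 42, 39, 35, 31, 26, 22, 21, 26, 38, 54, 73, 88, 99, 108, 114]
s_a 24 94.25 0.9822549129942727
s_a 28 94.0 0.9843915746056883
s_a 32 94.5 0.9945272653680056
s_a 35 96.0 0.975394699324921
s_b 24 90.25 0.9735827671577518
s_b 28 90.25 0.9956270199285515
s_b 32 90.5 0.9910725502772217
s_b 35 90.5 0.9889891099260965
```

After backing off (4.1 mm actually moved), the pointer is 90.3 mm past its rest position and the target is about 91.6. Nudging +1.3 mm.

>>> send_rows(commands=[{"translation": [-0.001, 0.005, 0], "twist": [0, 0, 0]}, {"translation": [-0.002, 0.01, 0], "twist": [0, 0, 0]}, {"translation": [-0.003, 0.013, 0], "twist": [0, 0, 0]}, {"translation": [-0.003, 0.013, 0], "twist": [0, 0, 0]}, {"translation": [-0.003, 0.013, 0], "twist": [0, 0, 0]}, {"translation": [-0.003, 0.013, 0], "twist": [0, 0, 0]}, {"translation": [-0.003, 0.013, 0], "twist": [0, 0, 0]}, {"translation": [-0.003, 0.013, 0], "twist": [0, 0, 0]}, {"translation": [-0.003, 0.013, 0], "twist": [0, 0, 0]}, {"translation": [-0.003, 0.013, 0], "twist": [0, 0, 0]}])

```text
t: 37.65
ee_pos: [515.7, 244.7, 249.6]
orientation: [0.317, -3.125, 0.001]
ft_force: [1.8, -5.3, 1.1]
width: 19.5
```

```bash
python3 snap.py side s7 280 180 60 50 8; cp last_side.pkl s_c.pkl
python3 - <<'E'
from p2 import *
P=np.arange(168,192,.25);S=np.arange(84,102,.25)
for gx in (24,28,32,35):
    t=prof("pre_side.pkl",gx,43,P);e=[np.corrcoef(t,prof("s_c.pkl",gx,43,P+s))[0,1] for s in S];print(gx,S[np.argmax(e)],max(e))
# stylus & rider unchanged? compare side image patches with start
a=pickle.load(open("side.pkl","rb"))["img"].astype(int);b=pickle.load(open("s_c.pkl","rb"))["img"].astype(int)
for n,(u,v,w,h) in dict(rider_block=(308,193,10,18),stylus=(340,365,45,65)).items(): print(n,abs(a-b)[v:v+h,u:u+w].mean())
o=ctrl.get_obs();print(o["t"],o["ee_pos"],o["width"],o["ft_force"],abs(o["qvel"]).max())
E
```

```text
37.7 [515.6750532  244.70122846 249.6509086 ] 19.523584432858712
24 91.0 0.9498029069711847
28 92.5 0.9844388968848128
32 91.0 0.9785481779783338
35 92.5 0.9728661037817498
rider_block 1.9314814814814816
stylus 3.8264387464387464
37.7 [515.6750532  244.70122846 249.6509086 ] 19.523584432858712 [ 1.44508042 -5.63990381  0.97582887] 0.002350377759087286
```

The pointer is now about 91.7 mm from rest (target 91.6), the arm is still, and the rider and stylus patches match the start. Handing in.

```bash
python3 -c "
from workcell import ctrl
print(ctrl.close_job())"
```

```text
the job is handed in; nothing more can be done
None
```

I pressed the lock button with the stylus, put the stylus back, and handed in the job at about 37.7 s with the gripper holding the post at the rider's mark. The interface gave no verdict, so what follows rests on my own checks.

- **Button:** it bottomed out at 11.7 N, and the arm sprang out.
- **Stylus:** it went back into the stand without resistance and was released. The pictures afterwards show it upright, and its image patch matches the start closely.
- **Pull:** the post is gripped at 19.5 mm opening with about 5.7 N of spring pull. The arm was still at the last reading.
- **Pointer position:** my first pull went about 2–3 mm too far. I backed off and nudged it forward. The last side-view measurement put the pointer 91.0–92.5 mm from its rest position, against a target of 91.5–91.8 mm.
- **Rider:** its image patch is unchanged from the start.

**Where the checks disagreed:**
- The gripper's own position put the pointer about 0.5 mm short of the mark.
- One side-view reading during the overshoot suggested 2–3 mm more overshoot than the others.
- The top camera was blocked by the arm at the end, so the final position rests on the side camera and the gripper position. I had also used all 12 picture views, so this last check was numeric only.
- I did not re-measure the jar, tip box and dish. The arm stayed well clear of them as far as I could tell.

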